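# Load the two-pin filling jig and latch it

## Task

Set up the praline filling jig: thread the solid green backing plate over the jig's two pins until it lies flat on the deck, then thread the blue stencil with the two round openings over the same pins so that it lies flat on the green plate. Lower each plate down the pins, do not drop it, then swing the red latch fully shut over the end of the stack. Leave the other things on the table where they are.

Things in the scene. Friction and masses are not known exactly. Their poses are not given: they have to be found in the camera images.
- jig: Filling jig fixed to the table, yaw within 0.3 rad of 0: grey foot 90 x 244 x 10 mm, on it a steel deck 40 (x) by 176 mm (y), deck top at z = 25 mm. Two upright dark steel pins, 8 mm thick, at y = -55 and +55 mm, x = 0: full width up to z = 44.5 mm, then tapered to a 2 mm tip at z = 55 mm. Origin: on the table, midway between the pins; y along the line of the pins.
- backing_plate: Loose solid green plastic plate, 60 (x) by 170 (y) by 10 mm thick, about 110 g, with two 12 mm through holes at y = -55 and +55 mm, x = 0. The same either way round. Origin: centre of its underside, z up. Starts flat on the table, left or right of the jig.
- stencil: Loose blue plastic plate, 60 (x) by 170 (y) by 8 mm thick, about 80 g, with two 12 mm pin holes at y = -55 and +55 mm, x = 0, and two round openings of 32 mm at y = -24 and +24 mm. The same either way round; the middle is solid. Origin: centre of its underside, z up. Starts flat on the table on the other side of the jig from the green plate.
- latch (a joint): Red swing latch on a vertical pivot at jig x = 0, y = +105 mm. 0 = shut against a stop (arm along jig -y, over the plates' end); grows as it opens towards jig +x, to 1.9 rad. Starts open (over 1.35 rad, clear of the plates). At angle a the knob is at jig x = 33 sin a, y = 105 - 33 cos a mm. Light friction (0.6 N at the knob) holds it where left. Its underside passes 2.5 mm over a seated stack.
- latch_knob (a point): Point on the axis of the latch's upright black round knob, 66 mm above the table. Knob 12 mm in diameter, from the red arm's top (51 mm high) to 80 mm above the table. It can be gripped lightly across from above (it turns in the fingers) or pushed.
- timer: Bystander: red and white wind-up kitchen timer, 62 mm across, 48 mm high, at the right behind the work. Origin: centre of its underside.
- bark_dark: Bystander: dark piece of chocolate, 54 x 48 x 12 mm, behind the jig on its right. Origin: centre of its underside.
- bark_milk: Bystander: milk chocolate piece, 52 x 48 x 12 mm, behind the jig on its left. Origin: centre of its underside.
- marker: Bystander: red and white marker pen, 14 x 127 x 15 mm, lying behind the jig. Origin: centre of its underside.

How it is judged:
On the way, in this order (a step that is already met when the one before it is completed fails the run):
1. the green backing plate is over both pins, flat on the deck (horizontal distance between backing_plate and jig below 0.004 m and angle between the y axis of backing_plate and the y axis of jig, either way round below 0.07 rad and z of backing_plate in the frame of jig between 0.023 and 0.027 m and angle between backing_plate's own z axis and vertical below 0.05 rad), for 0.2 s.
2. the blue stencil is over both pins, flat on the green plate (all of step 1 and horizontal distance between stencil and jig below 0.004 m and angle between the y axis of stencil and the y axis of jig, either way round below 0.07 rad and z of stencil in the frame of jig between 0.033 and 0.037 m and angle between stencil's own z axis and vertical below 0.05 rad), for 0.2 s.
3. the latch is shut over the stack (all of step 2 and value of joint latch below 0.12 rad), for 0.2 s.
At the end, for the whole second after the job is handed in: The green plate lies flat on the deck with both pins through its holes and the blue stencil flat on it over the same pins (each centred on the jig within 4 mm, in line within 0.07 rad, within 2 mm of its seated height, level within 0.05 rad), both at rest, and the latch is shut to within 0.12 rad (all of step 3 and linear speed of each of backing_plate, stencil below 0.02 m/s); the robot touches nothing.
It fails at once if a plate is dropped onto the jig (falls faster than 0.55 m/s, a free fall of about 15 mm) ((horizontal distance between backing_plate and jig below 0.03 m and z of backing_plate in the frame of jig below 0.075 m and linear speed of backing_plate above 0.55 m/s) or (horizontal distance between stencil and jig below 0.03 m and z of stencil in the frame of jig below 0.075 m and linear speed of stencil above 0.55 m/s)).
It fails at once if the timer, a chocolate piece or the marker is moved more than 30 mm (distance of any of timer, bark_dark, bark_milk, marker from where it was at the start of the episode above 0.03 m).
It also fails if it takes over 64 s, if anything falls off the work surface, if the arm or the gripper's body presses on something with over 40 N, if the wrist force passes 120 N, or if a joint passes its speed limit or range.

## Robot

A 6-joint arm with a two-finger parallel gripper is mounted at the origin on a cart in front of the work surface, level with it; the furniture and walls round the work are solid. World frame = base frame: x ahead of the robot, y to its left, z up, the work surface at z = 0. Lengths are in m, angles in rad, forces in N, time in s.
With the tool pointing down it reaches from about 0.35 to 0.975 m from the base axis. Payload 4.9 kg.
Tool frame: the origin (TCP) lies on the centre line of the jaws, within the pads' length; the fingertips stand 8 mm ahead of it and the grasp point (between the pads) lies 11 mm behind it; z points along the fingers, y is the direction in which the jaws open and shut (so a half turn about z gives the same grasp; the last joint's range is limited). The gripper opens to 85 mm and grips with 20 to 120 N. Pads are 22 mm wide; open, the fingers measure 114 mm over their backs; the gripper's body (76 mm by 85 mm) begins 54 mm behind the grasp point. The pads swing forward as they close: fully open they stand 13 mm farther back than shut.
Start: joints at [1.212, 0.053, 1.613, -0, 1.476, -0.119], TCP at [0.148, 0.607, 0.239] pointing down, gripper open.
Joint ranges: [-3.01, 3.01], [-1.01, 2.22], [0.06, 2.58], [-1.02, 4.17], [0.09, 2.62], [-3.14, 3.14]. Speed limits (rad/s): [2.57, 2.57, 3.14, 3.14, 3.14, 3.14].

## Interface

Orientations are given as a rotation vector (axis times angle).
In Python, from station import get_obs, get_image, calibration, finish_job gives the robot as it stands. The module is installed in compiled form; this text tells all that it offers.
- The arm moves only by the shell command python3 -m jog 'ROWS' [FORCE]. ROWS is JSON, a list of rows, each a list of 7 numbers: the shift along the tool's x, y, z in cm, then the turn, a rotation vector about the tool's x, y, z in rad, then the closure in counts, from 0 (fully open) to 255 (shut). In form: [[dx, dy, dz, ax, ay, az, jaw], ...]. A call has 1 to 8 rows; each row is the pose to reach, as a shift and turn from the pose measured when the call began, along the tool's axes at that moment; what a row does not reach only later rows make up. A row lasts 1/12 s, in which the tool goes at most 41.7 mm and 7.16 degrees, less where a joint would pass 70% of its speed; a pose out of reach is approached as far as the arm can. A call with a gripper value outside its range is refused whole. The fingers move at their own pace and stop on an object; FORCE is the grip in N (left out, the last holds). Time passes only in rows, so rows that repeat a pose let the fingers close. It gives the time, the measured TCP pose, the force and the opening at its end, in the units of the state.
- get_obs(): the state, without advancing time (a new reading comes with each control period).
- get_image(name): name is "side" or "top"; returns the picture (384x512x3 uint8, red, green, blue); there is no depth.
- calibration(name): a dict with "vfov" (degrees; the focal length in pixels is half the picture's height over the tangent of half this angle, whatever the lens; pixels are square), "cx", "cy" (the principal point, pixels), "dist_coeffs" ([k1, k2, p1, p2, k3] as OpenCV has them; the pictures are not rectified), "R" (3x3) and "t" (3): a world point X has camera coordinates R X + t. Camera axes: x right, y down, z forward; pixel columns grow to the right and rows downward; lengths in m; the calibration is good to about 2 mm. A picture is of the moment at which its call begins. calibration takes no time and is no camera call.
- finish_job(): hands the job in, once; it reports no verdict.
The state is a dict: "t": time; "q": joint angles; "dq": joint speeds; "effort": joint torques, N m; "tool_pos": TCP position; "tool_rot": TCP orientation; "contact_force": force on the tool from outside, world axes, zero at the start; "wrist_torque": the same for the moment, N m; "opening": finger opening in m.
Only numpy, scipy, OpenCV 4.12 (cv2) and the standard library are available. Lean on these libraries where they do the work, as an engineer would, in place of code of your own. Each camera call takes 0.05 s, during which the arm holds its last target. There are 200 camera calls.

## Working session

There is one attempt and no reset: what is moved stays moved. The work goes in short steps, Python scripts to look and compute and a shell command to move; the robot and the scene stay as the last step left them, time stands still between calls to the robot, and variables do not carry over. Pictures are saved under pics/ and viewed, about 8 in all and at most 12, crops included, and the job is handed in when it is done.

```bash
mkdir -p pics; python3 - <<'E'
from station import *
import cv2,numpy as np
o=get_obs(); print(o)
for n in("top","side"):
    c=calibration(n); print(n,c)
    im=get_image(n); cv2.imwrite(f"pics/{n}0.png",im[:,:,::-1])
E
```

```text
{'t': 0.0, 'q': array([ 1.21198937e+00,  5.33648736e-02,  1.61427224e+00, -1.34881454e-05,
        1.47595840e+00, -1.18950913e-01]), 'dq': array([-5.53049105e-04,  3.71425795e-05, -9.41816643e-04, -2.95171477e-04,
        7.82455067e-04, -5.05687575e-04]), 'effort': array([-1.51933324e-03, -3.93684769e+01, -3.70173883e+01, -2.14125048e-04,
        7.07063780e-03,  2.66836835e-06]), 'tool_pos': array([0.1482426 , 0.60656086, 0.23807101]), 'tool_rot': array([-3.75805154e-01, -3.11856859e+00,  3.06129636e-03]), 'contact_force': array([-0.30359282,  0.64053305, -1.21032201]), 'wrist_torque': array([ 0.01308137,  0.03453129, -0.04063171]), 'opening': 0.0857353250902964}
top {'vfov': 55.055736896670886, 'cx': 258.3453655625473, 'cy': 195.40805167843882, 'dist_coeffs': array([-0.11033575,  0.        ,  0.        ,  0.        ,  0.        ]), 'R': array([[-0.00479819, -0.99953606,  0.03007724],
       [-0.99862554,  0.00321965, -0.05231314],
       [ 0.05219203, -0.03028691, -0.99817769]]), 't': array([-0.01252563,  0.54050728,  0.95637507])}
side {'vfov': 43.57088567487625, 'cx': 261.1965021724222, 'cy': 195.13093689588732, 'dist_coeffs': array([-0.10143238,  0.        ,  0.        ,  0.        ,  0.        ]), 'R': array([[-0.98621777, -0.1645537 ,  0.01722174],
       [-0.11448328,  0.60355009, -0.78906328],
       [ 0.1194491 , -0.78015983, -0.61407048]]), 't': array([0.55616226, 0.13644763, 1.17125222])}
```

View pics/top0.png

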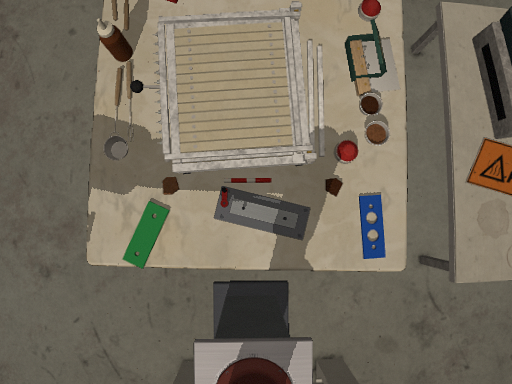

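View pics/side0.png

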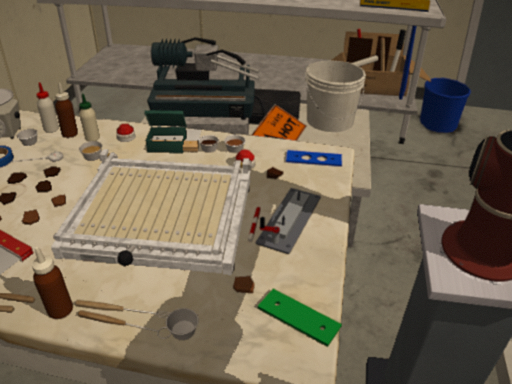

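The top view shows the green plate at about (146,233), the blue stencil at (372,226), and the jig at (262,213) with the latch open at its left end (224,197). The side view shows the same layout. Next I measure both plates and the jig.

```bash
cat > h.py <<'E'
import cv2,numpy as np
from station import *
def K(n):
    c=calibration(n); f=192/np.tan(np.radians(c["vfov"]/2))
    return np.array([[f,0,c["cx"]],[0,f,c["cy"]],[0,0,1.]]),c["dist_coeffs"],c["R"],c["t"]
def cast(n,uv,z):
    k,d,R,t=K(n); p=cv2.undistortPoints(np.array(uv,float).reshape(-1,1,2),k,d).reshape(-1,2)
    r=np.c_[p,np.ones(len(p))]@R; o=-R.T@t
    return o+r*((np.asarray(z)-o[2])/r[:,2])[:,None]
def proj(n,X):
    k,d,R,t=K(n); return cv2.projectPoints(np.array(X,float).reshape(-1,1,3),cv2.Rodrigues(R)[0],t,k,d)[0].reshape(-1,2)
def hsv(im): return cv2.cvtColor(im,cv2.COLOR_RGB2HSV)
RNG={"green":((50,120,40),(75,255,255)),"blue":((100,150,60),(125,255,255))}
def plate(n,im,col,z,box=None):
    """centre, yaw of y axis, size from filled outline cast on its top plane"""
    m=cv2.inRange(hsv(im),*RNG[col])
    if box: b=np.zeros_like(m); b[box[1]:box[3],box[0]:box[2]]=255; m&=b
    cs=cv2.findContours(m,cv2.RETR_EXTERNAL,cv2.CHAIN_APPROX_NONE)[0]
    c=max(cs,key=cv2.contourArea).reshape(-1,2)
    P=cast(n,c,np.full(len(c),z))[:,:2]
    (cx,cy),(w,h),a=cv2.minAreaRect((P*1000).astype(np.float32))
    bx=cv2.boxPoints(((cx,cy),(w,h),a)); e=[bx[1]-bx[0],bx[2]-bx[1]]; L=max(e,key=np.linalg.norm)
    if L[1]<0: L=-L
    return np.array([cx,cy]),np.arctan2(-L[0],L[1]),sorted((w,h))
E
python3 - <<'E'
from h import *
S={n:cv2.imread(f"pics/{n}0.png")[:,:,::-1].copy() for n in("top","side")}
boxes={("top","green"):(110,180,180,280),("top","blue"):(350,180,395,270),("side","green"):(240,280,350,350),("side","blue"):(275,140,350,175)}
for (n,c),b in boxes.items():
    print(n,c,plate(n,S[n],c,.010 if c=="green" else .008,b))
a=cv2.resize(S["top"][175:245,205:320],None,fx=6.9,fy=6.9,interpolation=cv2.INTER_CUBIC)[:,:,::-1]
b=cv2.resize(S["side"][185:255,245:330],None,fx=6.9,fy=6.9,interpolation=cv2.INTER_CUBIC)[:,:,::-1]
cv2.imwrite("pics/jt.png",a);cv2.imwrite("pics/js.png",b);print(a.shape,b.shape)
E
```

```text
top green (array([439.05722046, 283.76602173]), np.float32(1.1444696), [59.799495697021484, 169.33396911621094])
top blue (array([ 456.31069946, -320.84985352]), np.float32(-1.5088919), [60.308311462402344, 168.264404296875])
side green (array([437.92254639, 285.51403809]), np.float32(1.1359477), [64.47259521484375, 171.57778930664062])
side blue (array([ 455.47888184, -320.3729248 ]), np.float32(-1.514873), [60.4838752746582, 164.54788208007812])
(483, 794, 3) (483, 586, 3)
```

View pics/jt.png

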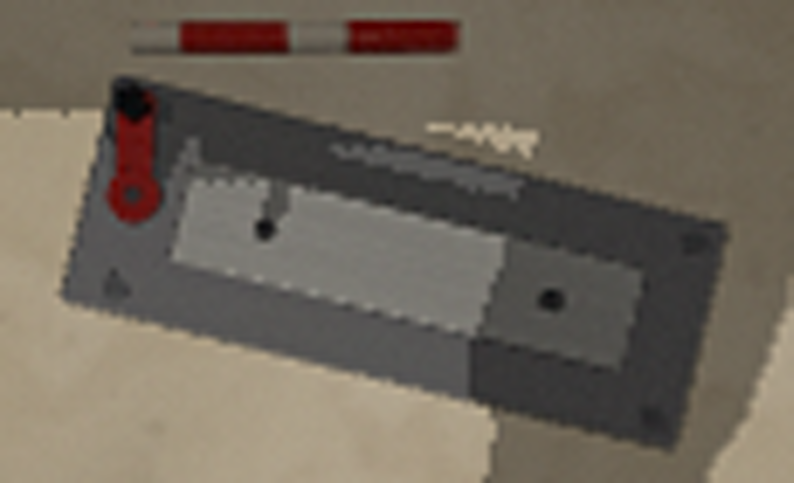

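View pics/js.png

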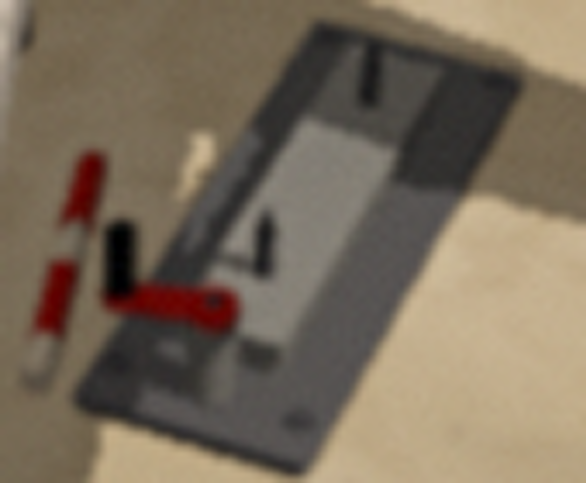

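The crops show the jig's pins at top pixels of about (243.3,208.2) and (285.0,218.3), and in the side view their tips at (283.8,215.9) and (298.8,191.5). The latch knob is at about (224,189) in the top view. I now compute the jig pose from these and cross-check it.

```bash
cat >> h.py <<'E'
from scipy.spatial.transform import Rotation as Ro
def rel(pos,ang):
    """shift (cm, tool axes) and turn about tool z so TCP goes to pos with tool y (mod pi, nearest) at world angle ang, tool vertical"""
    o=get_obs(); R=Ro.from_rotvec(o["tool_rot"])
    c=[]
    for k in(-1,0,1,2):
        a=ang+k*np.pi; y=np.array([np.cos(a),np.sin(a),0]); z=np.array([0,0,-1.]); T=np.c_[np.cross(y,z),y,z]
        c.append((R.inv()*Ro.from_matrix(T)).as_rotvec())
    c=sorted(c,key=np.linalg.norm)
    print("t",round(o["t"],2),"pos",o["tool_pos"].round(4),"shift cm",(R.inv().apply(np.array(pos)-o["tool_pos"])*100).round(2),"turn",c[0].round(3),"open",round(o["opening"],4),"F",o["contact_force"].round(1),"q6",o["q"][5].round(2))
E
python3 - <<'E'
from h import *
S={n:cv2.imread(f"pics/{n}0.png")[:,:,::-1].copy() for n in("top","side")}
g=cv2.cvtColor(S["top"],cv2.COLOR_RGB2GRAY).astype(float)
k,d,R,t=K("top"); print("cam",-R.T@t)
px=[]
for u,v in((243.3,208.2),(285,218.3)):
    u0,v0=round(u)-4,round(v)-4; w=g[v0:v0+9,u0:u0+9]; wt=np.clip(np.median(w)*0.6-w,0,None)
    yy,xx=np.mgrid[v0:v0+9,u0:u0+9]; px.append(((wt*xx).sum()/wt.sum(),(wt*yy).sum()/wt.sum()))
print("pins px",np.round(px,2)); 
def rep(n,P):
    D=P[0]-P[1]; print(n,"mid",P.mean(0)[:2].round(4),"len",np.linalg.norm(D).round(4),"yaw",np.arctan2(-D[0],D[1]).round(4))
rep("top pins",cast("top",px,[.042]*2))
off=np.array([205,175]);q=np.array([[62,297],[118,78],[727,228],[675,450]])/6.9-.43+off
F=cast("top",q,[.01]*4); print("foot c",F.mean(0)[:2].round(4),"W",np.linalg.norm(F[0]-F[1]),np.linalg.norm(F[1]-F[2]))
rep("foot",np.array([(F[0]+F[1])/2,(F[2]+F[3])/2]))
off=np.array([245,185])
rep("side tip",cast("side",np.array([[268,213],[371,45]])/6.9-.43+off,[.053]*2))
rep("side base",cast("side",np.array([[264,275],[370,102]])/6.9-.43+off,[.025]*2))
kn=cast("top",[np.array([133,100])/6.9-.43+[205,175]],[.07])[0]; pv=cast("top",[np.array([134,195])/6.9-.43+[205,175]],[.05])[0]
print("knob",kn,"pivot",pv)
rel([.4385,.2845,.10],1.14)
E
```

```text
cam [0.48978912 0.01470558 0.98328463]
pins px [[242.95 207.61]
 [284.36 217.91]]
top pins mid [ 0.4945 -0.0273] len 0.1092 yaw -0.2484
foot c [ 0.4948 -0.0243] W 0.08644639567582113 0.241251632996445
foot mid [ 0.4948 -0.0243] len 0.2416 yaw -0.2475
side tip mid [ 0.4928 -0.0307] len 0.1085 yaw -0.2412
side base mid [ 0.4921 -0.0302] len 0.111 yaw -0.2477
knob [0.5535849  0.07256448 0.07      ] pivot [0.52005731 0.07346267 0.05      ]
t 0.1 pos [0.1482 0.6066 0.2382] shift cm [-35.85 -24.37  13.85] turn [-0.002 -0.     0.191] open 0.0857 F [-0.4  0.3  0.8] q6 -0.12
```

```bash
python3 -m jog '[[-18,-12,0,0,0,0,35],[-18,-12,0,0,0,0,35],[-18,-12,0,0,0,0,35],[-18,-12,0,0,0,0,35],[-18,-12,0,0,0,0,35],[-18,-12,0,0,0,0,35],[-18,-12,0,0,0,0,35]]' 40 && python3 -m jog '[[-17.85,-12.4,13.8,0,0,0.19,35],[-17.85,-12.4,13.8,0,0,0.19,35],[-17.85,-12.4,13.8,0,0,0.19,35],[-17.85,-12.4,13.8,0,0,0.19,35],[-17.85,-12.4,13.8,0,0,0.19,35],[-17.85,-12.4,13.8,0,0,0.19,35],[-17.85,-12.4,13.8,0,0,0.19,35],[-17.85,-12.4,13.8,0,0,0.19,35]]'; python3 -c "
from h import *
rel([.4385,.2845,.02],1.14)"
```

```text
t: 0.68
tool_pos: [0.2961, 0.4454, 0.238]
tool_rot: [-0.382, -3.118, 0.004]
contact_force: [0.3, 0.6, -0.4]
opening: 0.0738
t: 1.35
tool_pos: [0.4383, 0.2806, 0.0975]
tool_rot: [-0.679, -3.062, 0.008]
contact_force: [0.0, -0.3, 0.6]
opening: 0.0739
t 1.35 pos [0.4383 0.2806 0.0975] shift cm [0.12 0.41 7.75] turn [-0.006 -0.003 -0.006] open 0.0739 F [ 0.  -0.3  0.6] q6 -0.71
```

```bash
python3 -m jog '[[0.1,0.4,3,0,0,0,35],[0.1,0.4,6,0,0,0,35],[0.1,0.4,7.7,0,0,0,35],[0.1,0.4,7.7,0,0,0,35]]'; python3 -m jog '[[0,0,0.2,0,0,0,35],[0,0,0.4,0,0,0,35],[0,0,0.6,0,0,0,35]]';python3 -m jog '[[0,0,0.2,0,0,0,35],[0,0,0.2,0,0,0,35]]';  python3 -c "
from h import *
rel([.4385,.2845,.01],1.14)
cv2.imwrite('pics/s1.png',cv2.resize(get_image('side')[220:360,210:390],None,fx=4,fy=4)[:,:,::-1])"
```

```text
t: 1.68
tool_pos: [0.4349, 0.285, 0.0171]
tool_rot: [-0.674, -3.057, 0.014]
contact_force: [-0.9, 0.4, 0.4]
opening: 0.0736
t: 1.93
tool_pos: [0.4357, 0.2864, 0.0129]
tool_rot: [-0.673, -3.06, 0.011]
contact_force: [0.1, -0.5, 0.7]
opening: 0.0737
t: 2.1
tool_pos: [0.4365, 0.2871, 0.0121]
tool_rot: [-0.673, -3.062, 0.008]
contact_force: [-0.3, -0.6, 0.0]
opening: 0.0739
t 2.1 pos [0.4365 0.2871 0.0121] shift cm [-0.29 -0.15  0.21] turn [-0.006 -0.005 -0.002] open 0.0739 F [-0.3 -0.6  0. ] q6 -0.7
```

View pics/s1.png

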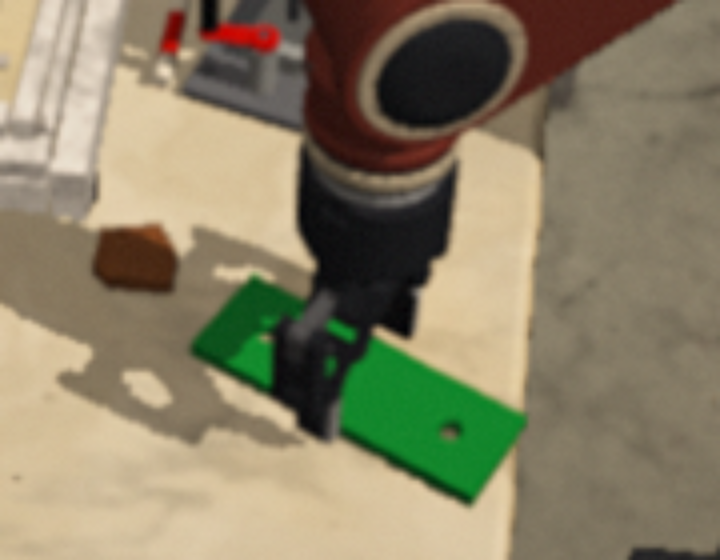

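The jaws straddle the green plate near its middle, at about (215,320) in full-frame pixels, with the fingers close to the table. I'm settling, going down carefully, and gripping.

```bash
python3 -m jog '[[-0.3,-0.15,0.2,0,0,0,35],[-0.3,-0.15,0.4,0,0,0,35],[-0.3,-0.15,0.4,0,0,0,35],[-0.3,-0.15,0.4,0,0,0,35]]'; python3 -m jog '[[0,0,0.2,0,0,0,35],[0,0,0.3,0,0,0,35],[0,0,0.3,0,0,0,35]]'; python3 -c "
from h import *
rel([.4385,.2845,.006],1.14)"
```

```text
t: 2.48
tool_pos: [0.4384, 0.2841, 0.0078]
tool_rot: [-0.674, -3.061, 0.009]
contact_force: [-0.1, 0.2, -0.6]
opening: 0.0737
t: 2.73
tool_pos: [0.438, 0.2839, 0.0044]
tool_rot: [-0.674, -3.061, 0.01]
contact_force: [0.1, -0.7, -0.5]
opening: 0.0738
t 2.73 pos [0.438  0.2839 0.0044] shift cm [-0.01  0.07 -0.17] turn [-0.008 -0.006 -0.002] open 0.0738 F [ 0.1 -0.7 -0.5] q6 -0.71
```

```bash
python3 -m jog '[[0,0.05,0,-0.008,-0.006,0,60],[0,0.05,0,-0.008,-0.006,0,90],[0,0.05,0,-0.008,-0.006,0,110],[0,0.05,0,-0.008,-0.006,0,110],[0,0.05,0,-0.008,-0.006,0,110]]' 40; python3 -m jog '[[0,0,-1,0,0,0,110],[0,0,-3,0,0,0,110],[0,0,-6,0,0,0,110],[0,0,-10,0,0,0,110],[0,0,-10,0,0,0,110]]'; python3 -c "
from h import *
rel([.494,-.028,.104],-.248)
cv2.imwrite('pics/s2.png',cv2.resize(get_image('side')[160:360,180:390],None,fx=2.7,fy=2.7)[:,:,::-1])"
```

```text
t: 3.15
tool_pos: [0.4383, 0.2843, 0.0044]
tool_rot: [-0.675, -3.068, -0.001]
contact_force: [-0.9, 0.3, 1.2]
opening: 0.0585
t: 3.57
tool_pos: [0.443, 0.2866, 0.1134]
tool_rot: [0.673, 3.057, 0.014]
contact_force: [0.8, 0.4, 1.3]
opening: 0.0588
t 3.57 pos [0.443  0.2866 0.1134] shift cm [-17.82 -26.42   0.8 ] turn [ 0.016 -0.     1.386] open 0.0588 F [0.8 0.4 1.3] q6 -0.71
```

View pics/s2.png

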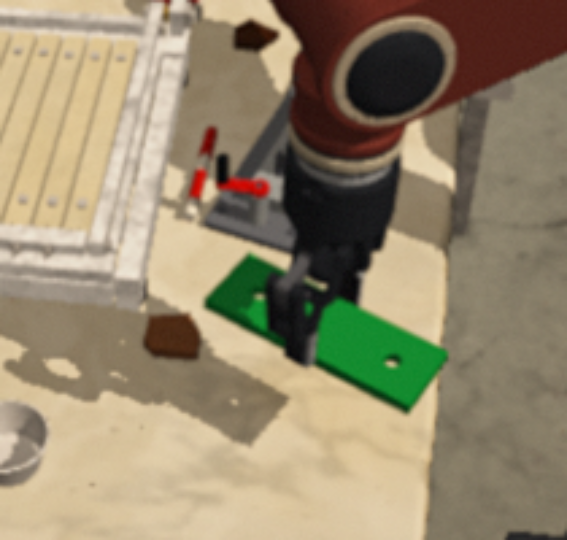

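The plate is held level. I'm carrying it above the jig.

```bash
python3 -m jog '[[-2,-3,0.5,0,0,0.12,110],[-5,-7,0.5,0,0,0.24,110],[-8,-11,0.5,0,0,0.36,110],[-11,-15,0.5,0.008,0,0.48,110],[-13,-19,0.5,0.012,0,0.6,110],[-15,-22,0.5,0.016,0,0.72,110],[-16,-24,0.5,0.016,0,0.84,110],[-17,-25,0.5,0.016,0,0.96,110]]'; python3 -c "
from h import *
rel([.494,-.028,.104],-.248)"
```

```text
t: 4.28
tool_pos: [0.4902, -0.0163, 0.1036]
tool_rot: [2.027, 2.4, -0.011]
contact_force: [-0.3, 0.7, -0.9]
opening: 0.0589
t 4.28 pos [ 0.4902 -0.0163  0.1036] shift cm [-1.22  0.18 -0.04] turn [-0.004  0.006  0.416] open 0.0589 F [-0.3  0.7 -0.9] q6 -0.35
```

```bash
python3 -m jog '[[-0.5,0.1,0,0,0,0.12,110],[-1.2,0.2,0,0,0,0.24,110],[-1.2,0.2,0,0,0,0.36,110],[-1.2,0.2,0,0,0,0.416,110],[-1.2,0.2,0,0,0,0.416,110],[-1.2,0.2,0,0,0,0.416,110],[-1.2,0.2,0,0,0,0.416,110]]'; python3 -c "
from h import *
rel([.494,-.028,.104],-.248)
T=get_image('top');S=get_image('side')
cv2.imwrite('pics/t3.png',T[:,:,::-1]);cv2.imwrite('pics/s3.png',S[:,:,::-1])
z=get_obs()['tool_pos'][2]+.0056
print(plate('top',T,'green',z),plate('side',S,'green',z))
a=cv2.resize(T[165:265,200:320],None,fx=4,fy=4);b=cv2.resize(S[130:260,230:330],None,fx=3.08,fy=3.08)[:400]
cv2.imwrite('pics/c3.png',np.hstack([a,b])[:,:,::-1])"
```

```text
t: 4.87
tool_pos: [0.4937, -0.0276, 0.1031]
tool_rot: [2.477, 1.931, -0.012]
contact_force: [-0.1, -0.1, -0.0]
opening: 0.059
t 4.87 pos [ 0.4937 -0.0276  0.1031] shift cm [-0.03  0.04 -0.09] turn [-0.004  0.007  0.002] open 0.059 F [-0.1 -0.1 -0. ] q6 0.05
(array([515.53131104,  54.45105743]), np.float32(1.4396455), [10.000785827636719, 58.257362365722656]) (array([496.75537109, -18.11359406]), np.float32(-0.21772644), [60.40668869018555, 169.40533447265625])
```

View pics/c3.png

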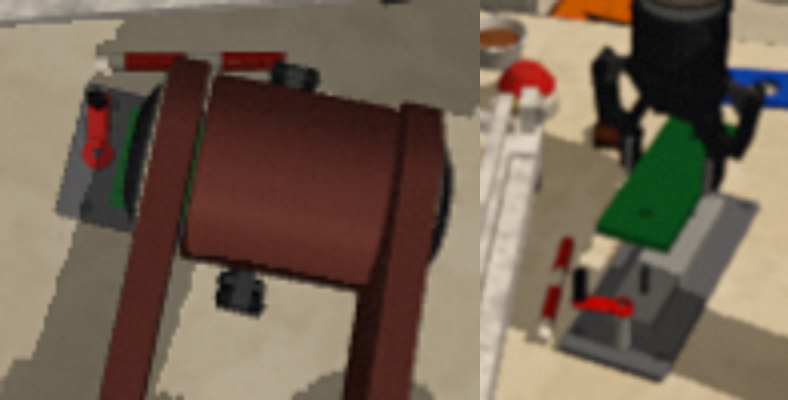

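The top view is mostly blocked by the arm, with only a strip of the plate's left end visible. In the side view the near hole sits at about (283.6,198.8), roughly above the pin. I'm checking the hole, near-corner and end-edge points against the predicted plate pose.

```bash
python3 - <<'E'
from h import *
T=cv2.imread("pics/t3.png");S=cv2.imread("pics/s3.png")
z=.1031+.0056
ya=-.248; Y=np.array([-np.sin(ya),np.cos(ya)]); X=np.array([np.cos(ya),np.sin(ya)])
def loc(P,c=(.4937,-.0276)): d=P[:,:2]-np.array(c); return np.c_[d@X,d@Y]*1000
print("hole side local",loc(cast("side",[[283.6,198.8]],[z])).round(1))
m=cv2.inRange(cv2.cvtColor(T,cv2.COLOR_BGR2HSV),*RNG["green"]); m[:, :215]=0; m[:,245:]=0; m[:180]=0;m[230:]=0
# end edge: leftmost green pixel per row
r=[(np.flatnonzero(m[v]).min()-.5,v) for v in range(180,230) if (m[v]>0).sum()>1]
L=loc(cast("top",r,np.full(len(r),z))); print("end edge local (y should be 85, x +-30)",L.round(1)[::3])
v=cv2.cvtColor(S,cv2.COLOR_BGR2HSV); print("column of V through near end",v[198:215,281,2],v[188:215,281,0])
w=S[194:204,277:291,1]; print(w)
E
```

```text
hole side local [[-0.2 56. ]]
end edge local (y should be 85, x +-30) [[ 29.7  87.1]
 [ 22.2  87.7]
 [ 14.7  88.2]
 [  7.8  86.5]
 [  0.3  87. ]
 [ -7.2  87.6]
 [-14.7  88.2]
 [-21.6  86.4]
 [-28.4  84.7]]
column of V through near end [65 62 73 74 76 74 75 75 67 59 50 54 55 60 73 89 94] [67 69 66 67 66 67 66 66 66 66 66 67 67 67 68 66 67 68 67 67 69 64 57 12
 15 15 16]
[[75 75 73 76 77 74 74 74 75 75 75 76 75 74]
 [77 76 77 74 74 75 75 77 76 75 77 75 76 75]
 [74 76 74 76 74 75 71 75 75 73 75 74 74 74]
 [73 76 74 75 71 65 68 67 69 75 75 76 75 76]
 [76 73 73 72 65 54 53 53 59 73 73 76 75 74]
 [76 75 73 73 62 52 54 54 57 66 73 75 77 74]
 [76 76 75 76 73 64 62 64 67 72 76 76 74 73]
 [75 73 76 74 74 73 72 74 73 75 76 77 77 76]
 [74 74 74 75 76 76 75 75 73 74 73 72 73 75]
 [74 76 75 73 74 77 76 75 75 76 75 75 75 74]]
```

```bash
python3 -c "
from h import *
rel([.4931,-.0303,.0645],-.248)"
```

```text
t 4.97 pos [ 0.4939 -0.0276  0.1034] shift cm [-0.26 -0.    3.89] turn [-0.003  0.007  0.001] open 0.0586 F [-0.3  1.  -0.5] q6 0.05
```

```bash
python3 -m jog '[[-0.26,0,1.3,-0.003,0.007,0,110],[-0.26,0,2.6,-0.003,0.007,0,110],[-0.26,0,3.9,-0.003,0.007,0,110],[-0.26,0,3.9,-0.003,0.007,0,110],[-0.26,0,3.9,-0.003,0.007,0,110]]'; python3 -c "
from h import *
rel([.4931,-.0303,.0645],-.248)
S=get_image('side');cv2.imwrite('pics/s4.png',S[:,:,::-1])
z=get_obs()['tool_pos'][2]+.0056
cv2.imwrite('pics/c4.png',cv2.resize(S[165:255,235:325],None,fx=6.6,fy=6.6,interpolation=cv2.INTER_CUBIC)[:,:,::-1])"
```

```text
t: 5.38
tool_pos: [0.4924, -0.0301, 0.0637]
tool_rot: [-2.476, -1.931, 0.002]
contact_force: [-0.1, -0.5, -0.1]
opening: 0.0588
t 5.38 pos [ 0.4924 -0.0301  0.0637] shift cm [-0.    0.08 -0.08] turn [-0.002 -0.     0.002] open 0.0588 F [-0.1 -0.5 -0.1] q6 0.03
```

View pics/c4.png

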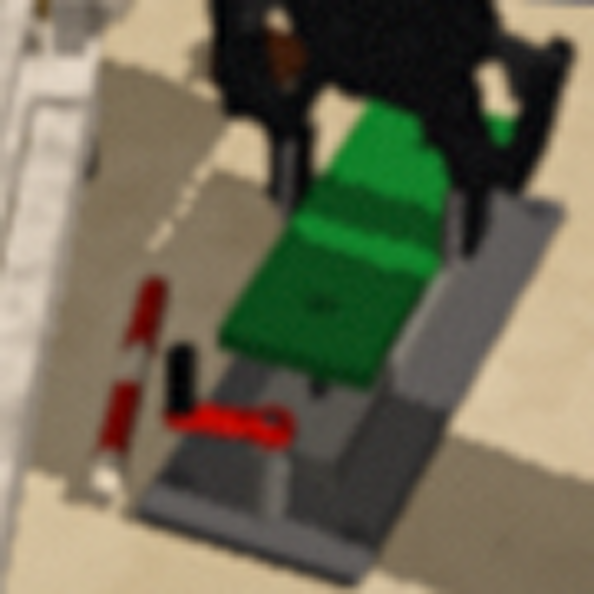

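The side view shows the plate just over the pins, with the hole at (283.2,210.6) and the pin's foot at (282.8,223.4).

```bash
python3 - <<'E'
from h import *
S=cv2.imread("pics/s4.png"); g=S[:,:,1].astype(float)
w=g[205:217,277:291]; wt=np.clip(np.median(w)-6-w,0,None); yy,xx=np.mgrid[205:217,277:291]
h=np.array([(wt*xx).sum(),(wt*yy).sum()])/wt.sum(); print("hole px",h)
ya=-.248; Y=np.array([-np.sin(ya),np.cos(ya)]); X=np.array([np.cos(ya),np.sin(ya)])
H=cast("side",[h],[.0637+.0056])[0,:2]
P=[cast("side",[[283.4,215.4]],[.0535])[0,:2],cast("side",[[282.8,224.4]],[.025])[0,:2]]
for p in P: d=p-H; print("pin-hole in jig X,Y mm",(d@X*1000).round(1),(d@Y*1000).round(1))
p=np.array([.4945,-.0273])+.055*Y; d=p-H; print("vs top pin",(d@X*1000).round(1),(d@Y*1000).round(1))
q=np.array([.4924,-.0301])+.055*Y; d=H-q; print("hole rel TCP+55Y",(d@X*1000).round(1),(d@Y*1000).round(1))
E
```

```text
hole px [283.18978102 210.64233577]
pin-hole in jig X,Y mm -0.9 -1.2
pin-hole in jig X,Y mm -1.1 -0.1
vs top pin 0.4 2.9
hole rel TCP+55Y 0.9 0.4
```

```bash
python3 -m jog '[[0,0,0.4,0,0,0,110],[0,0,0.8,0,0,0,110],[0,0,1.1,0,0,0,110],[0,0,1.4,0,0,0,110],[0,0,1.4,0,0,0,110]]'; python3 -m jog '[[0,0,0.3,0,0,0,110],[0,0,0.6,0,0,0,110],[0,0,0.6,0,0,0,110]]'; python3 -c "
from h import *
rel([.4931,-.0303,.0294],-.248)"
```

```text
t: 5.85
tool_pos: [0.4927, -0.0301, 0.0499]
tool_rot: [-2.476, -1.931, 0.001]
contact_force: [-0.1, -0.1, -1.6]
opening: 0.0591
t: 6.1
tool_pos: [0.4921, -0.03, 0.0432]
tool_rot: [-2.476, -1.93, 0.002]
contact_force: [0.0, -0.2, -0.6]
opening: 0.0584
t 6.1 pos [ 0.4921 -0.03    0.0432] shift cm [-0.    0.11  1.37] turn [-0.003 -0.     0.002] open 0.0584 F [ 0.  -0.2 -0.6] q6 0.03
```

```bash
python3 -m jog '[[0,0,0.4,0,0,0,110],[0,0,0.8,0,0,0,110],[0,0,1.1,0,0,0,110],[0,0,1.2,0,0,0,110],[0,0,1.2,0,0,0,110]]'; python3 -m jog '[[0,0,0.1,0,0,0,110],[0,0,0.2,0,0,0,110],[0,0,0.2,0,0,0,110]]'; python3 -c "
from h import *
rel([.4931,-.0303,.0294],-.248)"
```

```text
t: 6.52
tool_pos: [0.4917, -0.0299, 0.0306]
tool_rot: [-2.475, -1.93, 0.003]
contact_force: [-0.0, -0.0, -1.2]
opening: 0.0588
t: 6.77
tool_pos: [0.492, -0.03, 0.0294]
tool_rot: [-2.475, -1.93, 0.003]
contact_force: [-1.9, -0.3, 4.2]
opening: 0.0592
t 6.77 pos [ 0.492  -0.03    0.0294] shift cm [-0.    0.11 -0.  ] turn [-0.004 -0.     0.002] open 0.0592 F [-1.9 -0.3  4.2] q6 0.03
```

Contact came at exactly the expected height, so the plate is seated. I'm releasing and lifting.

```bash
python3 -m jog '[[0,0,0,0,0,0,90],[0,0,0,0,0,0,60],[0,0,0,0,0,0,30],[0,0,0,0,0,0,30],[0,0,0,0,0,0,30]]'; python3 -m jog '[[0,0,-1,0,0,0,30],[0,0,-3,0,0,0,30],[0,0,-6,0,0,0,30],[0,0,-10,0,0,0,30],[0,0,-10,0,0,0,30]]'; python3 -c "
from h import *
rel([.4563,-.3208,.10],-1.509)
S=get_image('side');T=get_image('top')
cv2.imwrite('pics/s5.png',S[:,:,::-1]);cv2.imwrite('pics/t5.png',T[:,:,::-1])
"
```

```text
t: 7.18
tool_pos: [0.4921, -0.03, 0.0294]
tool_rot: [-2.475, -1.93, 0.003]
contact_force: [-0.0, -0.6, -0.4]
opening: 0.0752
t: 7.6
tool_pos: [0.4975, -0.0311, 0.1386]
tool_rot: [2.471, 1.927, 0.012]
contact_force: [1.1, -0.7, 1.4]
opening: 0.0747
t 7.6 pos [ 0.4975 -0.0311  0.1386] shift cm [-29.1    3.02   3.88] turn [ 0.009 -0.008  1.263] open 0.0747 F [ 1.1 -0.7  1.4] q6 0.03
```

```bash
python3 -m jog '[[-3,0.3,0,0,0,0.12,30],[-7,0.6,0,0,0,0.24,30],[-11,1,0,0,0,0.36,30],[-15,1.5,0,0,0,0.48,30],[-19,2,0,0,0,0.6,30],[-23,2.5,0,0,0,0.72,30],[-27,3,0,0,0,0.84,30],[-29,3,0,0,0,0.96,30]]'; python3 -c "
from h import *
rel([.4563,-.3208,.10],-1.509)
T=get_image('top');cv2.imwrite('pics/t6.png',T[:,:,::-1])
print(plate('top',T,'green',.035,(190,160,330,260)), 'jig exp .4945 -.0273 -.248')
"
```

```text
t: 8.37
tool_pos: [0.4513, -0.3225, 0.1316]
tool_rot: [3.092, 0.556, 0.002]
contact_force: [-0.0, 0.4, -0.1]
opening: 0.0754
t 8.37 pos [ 0.4513 -0.3225  0.1316] shift cm [0.53 0.01 3.16] turn [ 0.001 -0.001  0.294] open 0.0754 F [-0.   0.4 -0.1] q6 0.46
(array([494.56521606, -27.99584198]), np.float32(-0.24427429), [59.78129196166992, 168.71578979492188]) jig exp .4945 -.0273 -.248
```

The green plate now measures (494.6,-28.0) mm at yaw -0.244, which matches the jig pose. On to the stencil.

```bash
python3 -m jog '[[0.5,0,0.5,0,0,0.12,30],[0.5,0,1.5,0,0,0.24,30],[0.5,0,3.2,0,0,0.294,30],[0.5,0,6,0,0,0.294,30],[0.5,0,9,0,0,0.294,30],[0.5,0,11,0,0,0.294,30],[0.5,0,11.2,0,0,0.294,30],[0.5,0,11.2,0,0,0.294,30]]'; python3 -c "
from h import *
rel([.4563,-.3208,.0048],-1.509)
S=get_image('side');cv2.imwrite('pics/s7.png',S[:,:,::-1])"
```

```text
t: 9.08
tool_pos: [0.4538, -0.3208, 0.0171]
tool_rot: [-3.138, -0.089, 0.006]
contact_force: [0.6, -0.4, 0.9]
opening: 0.0756
t 9.08 pos [ 0.4538 -0.3208  0.0171] shift cm [0.26 0.02 1.23] turn [-0.003  0.004 -0.005] open 0.0756 F [ 0.6 -0.4  0.9] q6 0.77
```

```bash
python3 -m jog '[[0.25,0,0.4,0,0,-0.005,30],[0.25,0,0.8,0,0,-0.005,30],[0.25,0,1,0,0,-0.005,30],[0.25,0,1,0,0,-0.005,30]]'; python3 -m jog '[[0,0,0.15,0,0,0,30],[0,0,0.25,0,0,0,30],[0,0,0.25,0,0,0,30]]'; python3 -c "
from h import *
rel([.4563,-.3208,.0048],-1.509)"
```

```text
t: 9.47
tool_pos: [0.4577, -0.322, 0.0094]
tool_rot: [3.139, 0.097, -0.001]
contact_force: [-0.6, -0.1, -0.5]
opening: 0.0752
t: 9.72
tool_pos: [0.4577, -0.3219, 0.0069]
tool_rot: [3.139, 0.097, -0.001]
contact_force: [0.9, -0.2, -0.1]
opening: 0.0754
t 9.72 pos [ 0.4577 -0.3219  0.0069] shift cm [-0.13 -0.12  0.21] turn [ 0.001  0.    -0.   ] open 0.0754 F [ 0.9 -0.2 -0.1] q6 0.76
```

```bash
python3 -m jog '[[-0.1,-0.1,0.2,0,0,0,30],[-0.1,-0.1,0.25,0,0,0,30],[-0.1,-0.1,0.25,0,0,0,60],[-0.1,-0.1,0.25,0,0,0,90],[-0.1,-0.1,0.25,0,0,0,110],[-0.1,-0.1,0.25,0,0,0,110],[-0.1,-0.1,0.25,0,0,0,110]]' 40;python3 -c "
from h import *
rel([.4563,-.3208,.0048],-1.509)"; python3 -m jog '[[0,0,-1,0,0,0,110],[0,0,-3,0,0,0,110],[0,0,-6,0,0,0,110],[0,0,-10,0,0,0,110],[0,0,-10,0,0,0,110]]'; python3 -c "
from h import *
rel([.4938,-.029,.114],-.248)
S=get_image('side');cv2.imwrite('pics/s8.png',S[:,:,::-1]);cv2.imwrite('pics/c8.png',cv2.resize(S[90:190,250:370],None,fx=4,fy=4)[:,:,::-1])"
```

```text
t: 10.3
tool_pos: [0.4569, -0.3212, 0.0047]
tool_rot: [3.139, 0.097, 0.0]
contact_force: [0.7, -1.2, 2.0]
opening: 0.0587
t 10.3 pos [ 0.4569 -0.3212  0.0047] shift cm [-0.05 -0.05 -0.01] turn [ 0.001 -0.    -0.   ] open 0.0587 F [ 0.7 -1.2  2. ] q6 0.76
t: 10.72
tool_pos: [0.4607, -0.3245, 0.1138]
tool_rot: [3.129, 0.097, 0.016]
contact_force: [1.2, -2.2, 0.8]
opening: 0.0586
t 10.72 pos [ 0.4607 -0.3245  0.1138] shift cm [  5.13 -29.29  -0.3 ] turn [ 1.600e-02 -1.000e-03 -1.261e+00] open 0.0586 F [ 1.2 -2.2  0.8] q6 0.76
```

View pics/c8.png

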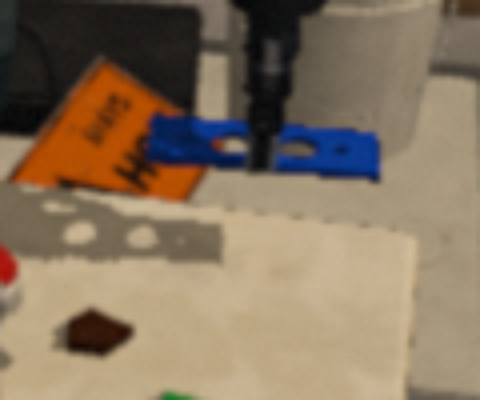

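The stencil is held level, gripped in its middle. I'm carrying it to the jig.

```bash
python3 -m jog '[[0.5,-3,-0.5,0.016,0,-0.12,110],[1.5,-7,-0.5,0.016,0,-0.24,110],[2.5,-11,-0.5,0.016,0,-0.36,110],[3,-15,-0.5,0.016,0,-0.48,110],[4,-19,-0.5,0.016,0,-0.6,110],[4.5,-23,-0.5,0.016,0,-0.72,110],[5,-26,-0.4,0.016,0,-0.84,110],[5,-29,-0.3,0.016,0,-0.96,110]]'; python3 -c "
from h import *
rel([.4926,-.0295,.104],-.248)"
```

```text
t: 11.43
tool_pos: [0.491, -0.0289, 0.1107]
tool_rot: [-2.731, -1.543, -0.002]
contact_force: [0.5, -0.4, 0.2]
opening: 0.0589
t 11.43 pos [ 0.491  -0.0289  0.1107] shift cm [0.03 0.17 0.67] turn [-0.003 -0.004 -0.294] open 0.0589 F [ 0.5 -0.4  0.2] q6 0.33
```

```bash
python3 -m jog '[[0,0.1,0.3,0,0,-0.12,110],[0,0.15,0.7,0,0,-0.24,110],[0,0.15,0.7,0,0,-0.294,110],[0,0.15,0.7,0,0,-0.294,110],[0,0.15,0.7,0,0,-0.294,110]]';python3 -c "
from h import *
rel([.4926,-.0295,.0745],-.248)"; python3 -m jog '[[0,0,1,0,0,0,110],[0,0,2,0,0,0,110],[0,0,2.9,0,0,0,110],[0,0,2.9,0,0,0,110],[0,0,2.9,0,0,0,110]]';  python3 -c "
from h import *
rel([.4926,-.0295,.0745],-.248)
S=get_image('side');cv2.imwrite('pics/s9.png',S[:,:,::-1])
cv2.imwrite('pics/c9.png',cv2.resize(S[165:255,235:325],None,fx=6.6,fy=6.6,interpolation=cv2.INTER_CUBIC)[:,:,::-1])"
```

```text
t: 11.85
tool_pos: [0.4916, -0.0294, 0.1028]
tool_rot: [-2.476, -1.924, -0.002]
contact_force: [-0.5, -0.5, -0.5]
opening: 0.0588
t 11.85 pos [ 0.4916 -0.0294  0.1028] shift cm [0.   0.12 2.83] turn [-0.004 -0.005 -0.002] open 0.0588 F [-0.5 -0.5 -0.5] q6 0.03
t: 12.27
tool_pos: [0.4904, -0.0291, 0.0723]
tool_rot: [-2.474, -1.922, 0.001]
contact_force: [0.3, 0.5, -0.3]
opening: 0.0586
t 12.27 pos [ 0.4904 -0.0291  0.0723] shift cm [ 0.02  0.22 -0.22] turn [-0.007 -0.005 -0.002] open 0.0586 F [ 0.3  0.5 -0.3] q6 0.03
```

View pics/c9.png

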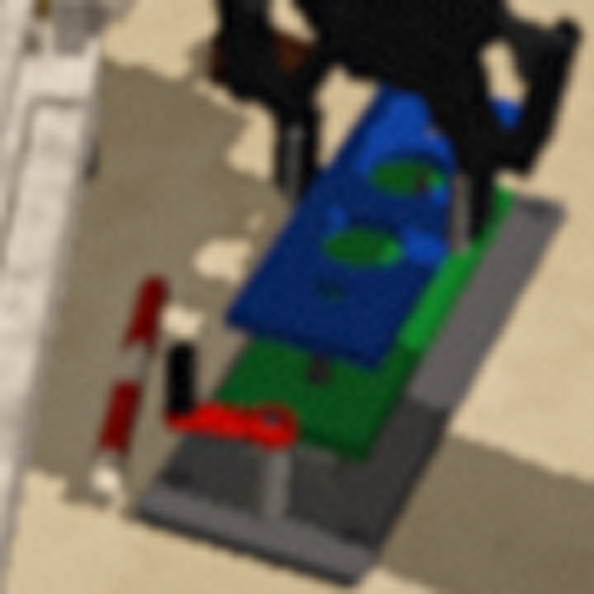

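The stencil is above the seated green plate and below knob-top height but clear of the latch. Its hole is near (284.4,208.4), and the pin emerges below it at about (283,221).

```bash
python3 - <<'E'
from h import *
S=cv2.imread("pics/s9.png"); g=S[:,:,0].astype(float)
w=g[203:214,279:291]; wt=np.clip(np.median(w)-8-w,0,None); yy,xx=np.mgrid[203:214,279:291]
h=np.array([(wt*xx).sum(),(wt*yy).sum()])/wt.sum(); print("hole px",h)
ya=-.248; Y=np.array([-np.sin(ya),np.cos(ya)]); X=np.array([np.cos(ya),np.sin(ya)])
tc=np.array([.4904,-.0291])
H=cast("side",[h,[284.4,208.4]],[.0756]*2)[:,:2]
for P in [cast("side",[[283.4,215.4]],[.0535])[0,:2],cast("side",[[282.8,224.4]],[.025])[0,:2]]:
  for q in H: d=P-q; print("pin-hole in jig X,Y mm",(d@X*1000).round(1),(d@Y*1000).round(1))
d=H-tc-.055*Y; print("hole rel TCP+55Y",(d@X*1000).round(1),(d@Y*1000).round(1))
rel([.4926,-.0295,.0595],-.248)
E
```

```text
hole px [287.03341902 204.66195373]
pin-hole in jig X,Y mm 1.8 17.0
pin-hole in jig X,Y mm 1.2 0.8
pin-hole in jig X,Y mm 1.5 18.1
pin-hole in jig X,Y mm 1.0 1.9
hole rel TCP+55Y [0.4 1. ] [-18.3  -2.1]
t 12.32 pos [ 0.4911 -0.0293  0.0732] shift cm [0.01 0.16 1.37] turn [-0.005 -0.005 -0.002] open 0.0584 F [ 0.2 -0.5 -1. ] q6 0.03
```

```bash
python3 -m jog '[[0.15,0.1,0.3,-0.005,-0.005,0,110],[0.15,0.1,0.7,-0.005,-0.005,0,110],[0.15,0.1,1,-0.005,-0.005,0,110],[0.15,0.1,1.1,-0.005,-0.005,0,110],[0.15,0.1,1.1,-0.005,-0.005,0,110]]'; python3 -c "
from h import *
rel([.4923,-.0280,.0397],-.248)"
```

```text
t: 12.73
tool_pos: [0.4921, -0.0279, 0.0617]
tool_rot: [-2.48, -1.927, 0.002]
contact_force: [0.0, 0.6, -1.3]
opening: 0.0588
t 12.73 pos [ 0.4921 -0.0279  0.0617] shift cm [-0.01  0.03  2.2 ] turn [-0.001  0.    -0.002] open 0.0588 F [ 0.   0.6 -1.3] q6 0.04
```

```bash
python3 -m jog '[[0,0,0.2,0,0,0,110],[0,0,0.4,0,0,0,110],[0,0,0.6,0,0,0,110],[0,0,0.8,0,0,0,110],[0,0,0.8,0,0,0,110]]'; python3 -m jog '[[0,0,0.2,0,0,0,110],[0,0,0.4,0,0,0,110],[0,0,0.4,0,0,0,110]]'; python3 -c "
from h import *
rel([.4923,-.0280,.0397],-.248);print(get_obs()['wrist_torque'].round(2))"
```

```text
t: 13.15
tool_pos: [0.4917, -0.0278, 0.0531]
tool_rot: [-2.48, -1.926, 0.003]
contact_force: [-0.3, -0.6, -0.5]
opening: 0.0585
t: 13.4
tool_pos: [0.4913, -0.0278, 0.0486]
tool_rot: [-2.479, -1.926, 0.004]
contact_force: [0.3, 0.5, -0.4]
opening: 0.0584
t 13.4 pos [ 0.4913 -0.0278  0.0486] shift cm [0.   0.1  0.89] turn [-0.003  0.    -0.002] open 0.0584 F [ 0.3  0.5 -0.4] q6 0.04
[ 0.01  0.03 -0.02]
```

No force with the underside below the taper, so it is over both pins. I'm continuing to seat it.

```bash
python3 -m jog '[[0,0.05,0.2,0,0,0,110],[0,0.05,0.4,0,0,0,110],[0,0.05,0.6,0,0,0,110],[0,0.05,0.75,0,0,0,110],[0,0.05,0.75,0,0,0,110]]'; python3 -m jog '[[0,0,0.1,0,0,0,110],[0,0,0.15,0,0,0,110],[0,0,0.15,0,0,0,110]]'; python3 -c "
from h import *
rel([.4923,-.0280,.0397],-.248);print(get_obs()['wrist_torque'].round(2))"
```

```text
t: 13.82
tool_pos: [0.4914, -0.0278, 0.0406]
tool_rot: [-2.479, -1.925, 0.004]
contact_force: [0.4, 0.0, -1.3]
opening: 0.0588
t: 14.07
tool_pos: [0.4917, -0.0279, 0.0397]
tool_rot: [-2.479, -1.926, 0.004]
contact_force: [-1.7, 1.1, 4.8]
opening: 0.0585
t 14.07 pos [ 0.4917 -0.0279  0.0397] shift cm [0.   0.06 0.  ] turn [-0.004  0.001 -0.002] open 0.0585 F [-1.7  1.1  4.8] q6 0.04
[ 0.05  0.26 -0.03]
```

The stencil is seated, with contact at the expected 39.7 mm TCP height. I'm releasing, lifting, and then locating the knob.

```bash
python3 -m jog '[[0,0,0,0,0,0,90],[0,0,0,0,0,0,60],[0,0,0,0,0,0,30],[0,0,0,0,0,0,30],[0,0,0,0,0,0,30]]'; python3 -m jog '[[0,0,-1,0,0,0,30],[0,0,-3,0,0,0,30],[0,0,-6,0,0,0,60],[0,0,-9,0,0,0,120],[0,0,-9,0,0,0,150],[0,0,-9,0,0,0,150]]' 20; python3 -c "
from h import *
S=get_image('side');T=get_image('top')
cv2.imwrite('pics/s10.png',S[:,:,::-1]);cv2.imwrite('pics/t10.png',T[:,:,::-1])
print(plate('side',S,'blue',.043,(235,165,325,255)))
g=T[170:215,205:245].max(2); yy,xx=np.nonzero(g[:,:]<28); print(len(xx),np.c_[xx+205,yy+170][:60].tolist() if len(xx)<60 else '')
h=hsv(T[170:215,205:245]); r=((h[:,:,0]<6)|(h[:,:,0]>174))&(h[:,:,1]>150)&(h[:,:,2]>60); yy,xx=np.nonzero(r); print('red',len(xx),xx.min()+205,xx.max()+205,yy.min()+170,yy.max()+170)
cv2.imwrite('pics/c10.png',np.hstack([cv2.resize(T[170:230,200:260],None,fx=6.6,fy=6.6,interpolation=2),cv2.resize(S[175:255,245:325],(396,396),interpolation=2)])[:,:,::-1])
rel([.559,.0703,.11],-.248)"
```

```text
t: 14.48
tool_pos: [0.4917, -0.0278, 0.0396]
tool_rot: [-2.479, -1.926, 0.004]
contact_force: [0.4, 0.0, 0.3]
opening: 0.0752
t: 14.98
tool_pos: [0.4939, -0.0283, 0.1329]
tool_rot: [2.479, 1.926, 0.002]
contact_force: [-0.7, -1.1, -0.2]
opening: 0.0355
(array([490.55316162, -26.96931458]), np.float32(-0.24846579), [60.50264358520508, 171.5091094970703])
97 
red 235 220 244 178 214
t 15.08 pos [ 0.4916 -0.0278  0.1294] shift cm [11.17  4.11  1.92] turn [-0.004  0.001 -0.002] open 0.0354 F [ 0.3  0.  -0.1] q6 0.04
```

View pics/c10.png

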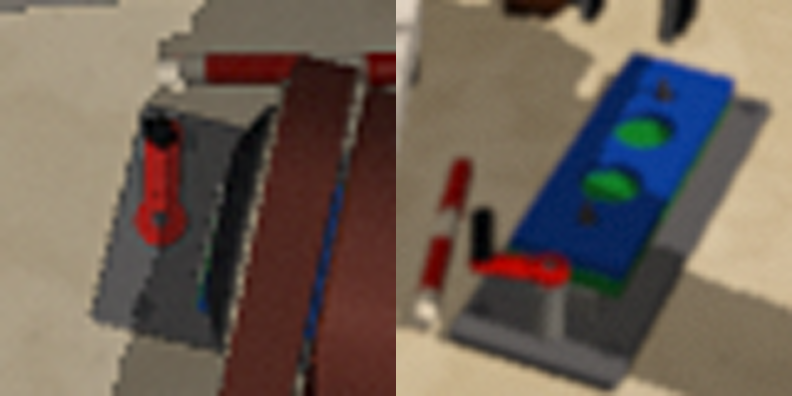

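Both plates look flat on the pins. The knob is at about (223.4,189.5) in the top view and (262.5,223.5) in the side view, and I'm triangulating it.

```bash
python3 -c "
from h import *
print(cast('top',[[223.4,189.3]],[.074]),cast('side',[[262.6,223.0]],[.0655]))
ya=-.248; Y=np.array([-np.sin(ya),np.cos(ya)]); X=np.array([np.cos(ya),np.sin(ya)])
for a in (1.7,1.8,1.9): print(a,np.array([.4935,-.029])+X*.033*np.sin(a)+Y*(.105-.033*np.cos(a)))
rel([.5525,.071,.11],-.248)"
```

```text
[[0.5527214  0.07341057 0.074     ]] [[0.54946407 0.07334337 0.0655    ]]
1.7 [0.55204131 0.06887649]
1.8 [0.55226806 0.07216731]
1.9 [0.55216515 0.07546433]
t 15.08 pos [ 0.4916 -0.0278  0.1294] shift cm [11.08  3.46  1.92] turn [-0.004  0.001 -0.002] open 0.0354 F [ 0.3  0.  -0.1] q6 0.04
```

```bash
python3 -m jog '[[3,1,0,0,0,0,150],[6,2,0,0,0,0,150],[9,2.8,0,0,0,0,150],[11.2,3.35,0,0,0,0,150],[11.2,3.35,0.5,0,0,0,150],[11.2,3.35,1.5,0,0,0,150],[11.2,3.35,1.9,0,0,0,150],[11.2,3.35,1.9,0,0,0,150]]' 20; python3 -c "
from h import *
rel([.5515,.0728,.065],-.248)"
```

```text
t: 15.75
tool_pos: [0.5493, 0.0716, 0.107]
tool_rot: [-2.477, -1.922, 0.012]
contact_force: [0.5, -0.6, -0.2]
opening: 0.0352
t 15.75 pos [0.5493 0.0716 0.107 ] shift cm [0.18 0.23 4.2 ] turn [-0.01   0.002 -0.003] open 0.0352 F [ 0.5 -0.6 -0.2] q6 0.25
```

```bash
python3 -m jog '[[0.2,0.3,0.8,0,0,0,150],[0.2,0.3,1.8,0,0,0,150],[0.2,0.3,2.8,0,0,0,150],[0.2,0.3,3.8,0,0,0,150],[0.2,0.3,4.2,0,0,0,150],[0.2,0.3,4.2,0,0,0,150]]' 20; python3 -c "
from h import *
rel([.5515,.0728,.065],-.248)"; python3 -m jog '[[0,0,0,0,0,0,170],[0,0,0,0,0,0,190],[0,0,0,0,0,0,210],[0,0,0,0,0,0,230],[0,0,0,0,0,0,230],[0,0,0,0,0,0,230]]';python3 -c "
from h import *
rel([.5515,.0728,.065],-.248)"
```

```text
t: 16.25
tool_pos: [0.5509, 0.0727, 0.0629]
tool_rot: [-2.475, -1.92, 0.016]
contact_force: [-0.8, 0.2, -0.1]
opening: 0.0353
t 16.25 pos [0.5509 0.0727 0.0629] shift cm [ 0.02  0.05 -0.21] turn [-0.013  0.003 -0.003] open 0.0353 F [-0.8  0.2 -0.1] q6 0.25
t: 16.75
tool_pos: [0.5511, 0.0728, 0.0635]
tool_rot: [-2.475, -1.921, 0.016]
contact_force: [-2.5, -0.2, 2.6]
opening: 0.0114
t 16.75 pos [0.5511 0.0728 0.0635] shift cm [ 0.01  0.04 -0.15] turn [-0.013  0.003 -0.003] open 0.0114 F [-2.5 -0.2  2.6] q6 0.25
```

```bash
python3 -m jog '[[-0.5,0.06,-0.1,0,0,0,230],[-1,0.08,-0.1,0,0,0,230],[-1.5,0,-0.1,0,0,0,230],[-1.95,-0.13,-0.1,0,0,0,230],[-2.4,-0.35,-0.1,0,0,0,230],[-2.8,-0.63,-0.1,0,0,0,230],[-2.8,-0.63,-0.1,0,0,0,230]]'; python3 -c "
from h import *
ya=-.248; Y=np.array([-np.sin(ya),np.cos(ya)]); X=np.array([np.cos(ya),np.sin(ya)])
d=get_obs()['tool_pos'][:2]-np.array([.5511,.0728]); print('dY,dX cm',d@Y*100,d@X*100)
rel([.5,0,.065],-.248)"
```

```text
t: 17.33
tool_pos: [0.5386, 0.0447, 0.0639]
tool_rot: [-2.48, -1.923, 0.016]
contact_force: [6.3, -4.2, -11.0]
opening: 0.0112
dY,dX cm -3.0319353977303685 -0.5217349738502932
t 17.33 pos [0.5386 0.0447 0.0639] shift cm [-5.29 -2.63 -0.05] turn [-0.009  0.006 -0.004] open 0.0112 F [  6.3  -4.2 -11. ] q6 0.2
```

```bash
python3 -m jog '[[-0.2,-0.5,0.05,0,0,0,230],[-0.5,-0.95,0.05,0,0,0,230],[-0.75,-1.4,0.05,0,0,0,230],[-0.9,-1.8,0.05,0,0,0,230],[-1,-2.2,0.05,0,0,0,230],[-1,-2.6,0.05,0,0,0,230],[-1,-2.8,0.05,0,0,0,230],[-1,-2.8,0.05,0,0,0,230]]'; python3 -c "
from h import *
ya=-.248; Y=np.array([-np.sin(ya),np.cos(ya)]); X=np.array([np.cos(ya),np.sin(ya)])
d=get_obs()['tool_pos'][:2]-np.array([.5511,.0728]); print('dY,dX cm',d@Y*100,d@X*100)
d=get_obs()['tool_pos'][:2]-np.array([.4935,-.029]); print('local Y,X mm',d@Y*1000,d@X*1000)
T=get_image('side');cv2.imwrite('pics/s11.png',T[:,:,::-1])"
```

```text
t: 18.0
tool_pos: [0.5092, 0.0387, 0.0642]
tool_rot: [2.481, 1.923, -0.02]
contact_force: [0.7, -8.7, -3.4]
opening: 0.011
dY,dX cm -4.335536272361489 -3.227261930792951
local Y,X mm 69.46891686411402 -1.4232767620991253
```

```bash
python3 -m jog '[[0.1,-0.15,0,0,0,0,230],[0.1,-0.3,0,0,0,0,230],[0.1,-0.3,0,0,0,0,230]]'; python3 -c "
from h import *
ya=-.248; Y=np.array([-np.sin(ya),np.cos(ya)]); X=np.array([np.cos(ya),np.sin(ya)])
o=get_obs();d=o['tool_pos'][:2]-np.array([.4935,-.029]); f=o['contact_force'][:2]; print('local Y,X mm',d@Y*1000,d@X*1000,'F Y,X',f@Y,f@X)"
```

```text
t: 18.3
tool_pos: [0.5088, 0.0385, 0.0643]
tool_rot: [2.476, 1.918, -0.014]
contact_force: [12.1, -2.2, -11.8]
opening: 0.0111
local Y,X mm 69.18552584870545 -1.7467834193410607 F Y,X 0.832144126983186 12.226280201650093
```

The stop is felt: 12 N with no further travel. I'm releasing and retreating.

```bash
python3 -m jog '[[0,0,0,0,0,0,215],[0,0,0,0,0,0,190],[0,0,0,0,0,0,160],[0,0,0,0,0,0,150],[0,0,0,0,0,0,150]]'; python3 -m jog '[[0,0,-1,0,0,0,150],[0,0,-3,0,0,0,150],[0,0,-6,0,0,0,150],[0,0,-10,0,0,0,150],[0,0,-14,0,0,0,150],[0,0,-14,0,0,0,150]]'; python3 -m jog '[[4,0,0,0,0,0,150],[8,0,0,0,0,0,150],[12,0,0,0,0,0,150],[16,0,0,0,0,0,150],[20,0,0,0,0,0,150],[24,0,0,0,0,0,150],[24,0,0,0,0,0,150],[24,0,0,0,0,0,150]]'; python3 -c "
from h import *
S=get_image('side');T=get_image('top')
cv2.imwrite('pics/s12.png',S[:,:,::-1]);cv2.imwrite('pics/t12.png',T[:,:,::-1])
print(plate('top',T,'blue',.043,(200,160,320,260)),plate('side',S,'blue',.043,(235,165,325,255)))
cv2.imwrite('pics/c12.png',np.hstack([cv2.resize(T[170:250,205:325],(600,400),interpolation=2)[:,:500],cv2.resize(S[175:255,245:325],(300,400),interpolation=2)])[:,:,::-1])"
```

```text
t: 18.72
tool_pos: [0.5087, 0.0384, 0.0645]
tool_rot: [2.476, 1.918, -0.015]
contact_force: [0.7, -0.4, 0.6]
opening: 0.0349
t: 19.22
tool_pos: [0.5137, 0.0401, 0.2156]
tool_rot: [2.467, 1.912, 0.005]
contact_force: [-0.0, 0.1, 1.5]
opening: 0.0348
t: 19.88
tool_pos: [0.5734, 0.2744, 0.2133]
tool_rot: [2.464, 1.916, 0.004]
contact_force: [0.1, -0.0, 0.2]
opening: 0.0352
(array([493.02108765, -29.27846527]), np.float32(-0.24878865), [59.43657302856445, 168.7794952392578]) (array([491.12384033, -26.94147491]), np.float32(-0.254666), [61.56549072265625, 172.37582397460938])
```

View pics/c12.png

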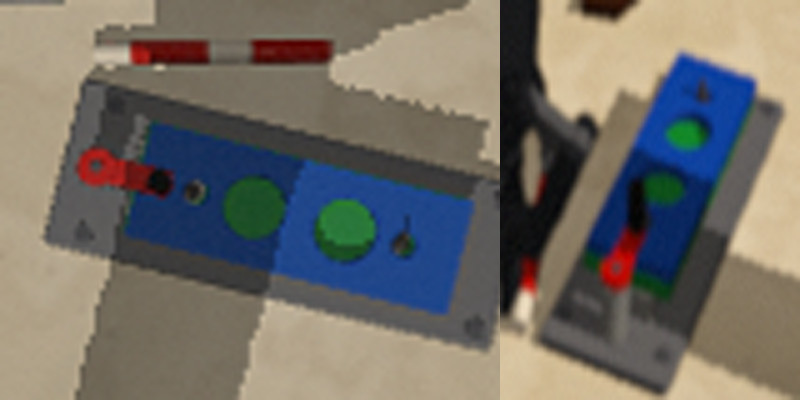

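The view shows both plates on the pins. The latch arm runs from (97,167) to (160,182) in the crop, in line with the pins, so it is shut. Handing in.

```bash
python3 -c "
from station import *
print(get_obs()['contact_force'],finish_job())"
```

```text
the job is handed in; nothing more can be done
[ 0.37815033  0.90831066 -0.49124887] None
```

The job is handed in. The green plate and then the blue stencil were lowered onto both pins, and the latch was swung shut against its stop. It took about 20 s of the 64 s.

**Plates:** both met resistance at the expected seated height, with about 4–5 N of contact force.
- **Green plate:** from above, its centre and angle were within 1 mm and 0.004 rad of the pins.
- **Stencil:** it lines up to 0.001 rad from above (0.007 rad from the side). Its centre measured about 2.5 mm from the first pin estimate, inside the 4 mm limit.

**Latch:** it resisted with 12 N and moved no further. In the last top view it runs along the line of the pins, about 0.01 rad off by eye.

**Disagreements:** the side and top cameras differed by 2–3 mm throughout, about what the calibration accuracy allows. One automatic hole measurement on the stencil was thrown off by the large opening, so I used the hole position read by eye instead.

**Other objects:** the arm passed well above the other things and met no unexpected force. The marker looked undisturbed in the last view, but I did not measure the positions of the timer, chocolate pieces or marker at the end.

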